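# Look over a mill's seal face with the hand lens

## Robot

A 6-joint arm with a two-finger parallel gripper is mounted at the origin on the work surface. World frame = base frame: x ahead of the robot, y to its left, z up, the work surface at z = 0. Lengths are in m, angles in rad, forces in N, time in s.
With the tool pointing down it reaches from about 0.35 to 0.775 m from the base axis. Payload 7.3 kg.
Tool frame: the origin (TCP) lies at the very end of the fingers, on their centre line; the grasp point (between the pads) lies 19 mm behind it (robot.hold_point_z is the distance from the TCP to the grasp point, in m); z points along the fingers, y is the direction in which the jaws open and shut (so a half turn about z gives the same grasp; the last joint's range is limited). The gripper opens to 92 mm and grips with 3 to 60 N. Pads are 19 mm wide; open, the fingers measure 130 mm over their backs; the gripper's body (75 mm by 190 mm) begins 47 mm behind the grasp point.
Start: joints at [1.108, 0.342, 1.524, -0, 1.275, -0.146], TCP at [0.164, 0.499, 0.227] pointing down, gripper open.
Joint ranges: [-2.53, 2.53], [-0.77, 2.02], [0.04, 2.7], [-1, 4.14], [0.28, 2.66], [-3.11, 3.11]. Speed limits (rad/s): [2.57, 2.57, 3.14, 3.14, 3.14, 3.14].

## Interface

Orientations are given as [roll, pitch, yaw] about the fixed x, y, z axes, in that order (R = Rz(yaw) Ry(pitch) Rx(roll)).
In Python, from cell import monitor, viewer, robot gives the robot as it stands.
- The arm moves only by the tool move_arm, never from a script. Its argument "deltas" is a list of rows, each an object of numbers: "x", "y", "z": the shift along the tool's x, y, z in m; "wx", "wy", "wz": the turn, a rotation vector about the tool's x, y, z in degrees; "hand": the opening, from 0 (shut) to 1 (fully open). In form: [{"x": .., "y": .., "z": .., "wx": .., "wy": .., "wz": .., "hand": ..}, ...]. A call has 1 to 8 rows; each row is the pose to reach, as a shift and turn from the pose commanded when the call began, along the tool's axes at that moment; what a row does not reach only later rows make up. A row lasts 1/8 s, in which the tool goes at most 62.5 mm and 10.7 degrees, less where a joint would pass 70% of its speed; a pose out of reach is approached as far as the arm can. A call with a gripper value outside its range is refused whole. The fingers move at their own pace and stop on an object; "grip_force" is the grip in N (left out, the last holds). Time passes only in rows, so rows that repeat a pose let the fingers close. It gives the time, the measured TCP pose, the force and the opening at its end, in the units of the state.
- monitor.observe(): the state, without advancing time (a new reading comes with each control period).
- viewer.read_camera(name): name is "scene" or "side" or "wrist"; returns the picture (400x640x3 uint8, red, green, blue); there is no depth.
- viewer.camera_params(name): a dict with "camera_matrix" (3x3 intrinsics, pixels), "R" (3x3) and "t" (3): a world point X has camera coordinates R X + t. Camera axes: x right, y down, z forward; pixel columns grow to the right and rows downward; lengths in m; the calibration is good to about 2 mm. The wrist camera is an equidistant fisheye: a pixel r from the principal point sees the ray r / f radians off the axis. A picture is of the moment at which its call begins: read the wrist's pose just before it. camera_params takes no time and is no camera call; for the wrist camera it gives the pose at the moment of the call.
- robot.hand_in(): hands the job in, once; it reports no verdict.
The state is a dict: "time": time; "qpos": joint angles; "qvel": joint speeds; "joint_efforts": joint torques, N m; "tool_pos": TCP position; "tool_rot": TCP orientation; "contact_force": force on the tool from outside, world axes, zero at the start; "torque": the same for the moment, N m; "opening": finger opening in m.
Only numpy, scipy, OpenCV 4.12 (cv2) and the standard library are available. Lean on these libraries where they do the work, as an engineer would, in place of code of your own. Each camera call takes 0.05 s, during which the arm holds its last target. There are 200 camera calls.

## Task

The mechanical seal from the mill lies face up on the granite plate, its ring under a white plastic cap, and the height gauge beside it has its pointer set to the focal height for the lens. Take the cap off by its knob and stand it rim down on the granite beside the seal, then pick up the hand lens by its handle and bring it over the seal so that the glass is level, centred over the ring and at the height of the gauge's pointer. Finish while holding the lens still there; neither the fingers nor the lens may touch the seal, and the seal, the gauge's setting and everything else lying about stay as they are.

Things in the scene. Friction and masses are not known exactly. Their poses are not given: they have to be found in the camera images.
- plate: dark granite surface plate, fixed, 229 (its x) x 305 (its y) x 50 mm high; origin at the centre of its underside, on the bench, z up. The seal, the height gauge and one loose ring (seat) stand on it. The seal lies in its near half towards its -y end, the gauge in its far half towards its +y end; the near +y quarter (about x -60, y +90 mm in its frame) is clear.
- seal: cartridge mechanical seal, 0.8 kg, loose, lying on the granite: a steel gland plate 90 mm across and 16 mm thick, and standing on it a dark lapped ring 58 mm across, its face 28 mm above the granite. Origin at the centre of its underside, z up.
- seal_face (a point): centre of the seal's lapped ring face, 28 mm above the seal's origin
- cap: white plastic cap, about 60 g, loose, rim down on the gland plate over the ring with some mm of play: a cup 72 mm across (66 mm inside) and 24 mm high, with a plain round knob 22 mm across standing on its middle from 24 to 54.5 mm height. Origin at the centre of its open rim, z up. At the start the rim is 16 mm above the granite; the ring is 12 mm high inside it.
- cap_knob (a point): centre of the top of the cap's knob, 54.5 mm above the cap's rim
- lens: hand reading lens, about 0.17 kg, loose, lying flat on the bench: a flat aluminium handle 116 mm long (from 83 mm behind to 33 mm ahead of the origin), 18 mm wide and 20 mm thick, and a black-rimmed round glass 84 mm across and 14 mm thick, in the same plane as the handle. Origin on the underside of the handle below its balance point; x points along the handle to the glass, z up.
- lens_glass (a point): centre of the lens glass: 80 mm ahead of the lens's origin along its x and 10 mm above its underside
- lens_grip (a point): balance point of the lens in the middle of its handle's thickness, 10 mm above the underside; held here the lens does not tip
- gauge: height gauge, fixed on the granite: dark base 95 x 60 x 34 mm, steel column 220 mm tall in all, a dark slide on it (30 x 44 x 46 mm high, with a clamp screw at its side) and from it a flat steel pointer arm, about 65 mm long beyond the slide, 12 mm wide and 6 mm thick. Origin at the centre of its underside; the column stands 22 mm from there along its +x, the pointer arm ends 60 mm from there along its -x, pointing towards the plate's -y end and clear of the seal.
- pointer (a point): tip of the height gauge's pointer arm, in the middle of its 6 mm thickness; its height is the focal height for the lens glass (98 to 148 mm above the granite). The slide is held by its clamp screw and shifts only when pushed with more than about 25 N.
- seat: loose dark ring 50 mm across, 10 mm high, on the granite in the far -y corner, beyond the seal; leave it. Origin at the centre of its underside
- rotor: loose toothed steel rotor 58 mm across, 24 mm high, on the bench beyond the glass of the lens; leave it. Origin at the centre of its underside
- stator: loose slotted steel ring 76 mm across, 26 mm high, on the bench far from the robot; leave it. Origin at the centre of its underside
- clamp: loose steel pipe clamp, a ring about 75 mm across with a wing nut, 14 mm high, on the bench at one side; leave it. Origin at the centre of its underside
- jug: loose translucent plastic jug 84 mm across, 105 mm high, with a handle, on the bench at one side; leave it. Origin at the centre of its underside
Mind the look-alikes: they are no part of the job. Several things have the shape of the lens; the one meant has the colours described above.

How it is judged:
By the outcome, as a careful person would: the job done as asked, in the order asked, and still so for the second after the job is handed in, while the arm keeps its last pose, push and grip.
It also fails if it takes over 64 s, if anything falls off the work surface, if the arm or the gripper's body presses on something with over 40 N, if the wrist force passes 120 N, or if a joint passes its speed limit or range.

## Working session

There is one attempt and no reset: what is moved stays moved. The work goes in short steps, Python scripts to look and compute and a tool call to move; the robot and the scene stay as the last step left them, time stands still between calls to the robot, and variables do not carry over. Pictures are saved under pics/ and viewed, about 8 in all and at most 12, crops included, and the job is handed in when it is done.

Besides the shell and the picture viewer there is one more tool, called after "Request:" by a JSON object that holds its "name" and its "arguments". move_arm: Moves the arm, as the interface text tells. Its arguments: {"type":"object","properties":{"deltas":{"type":"array","items":{"type":"object","properties":{"x":{"type":"number"},"y":{"type":"number"},"z":{"type":"number"},"wx":{"type":"number"},"wy":{"type":"number"},"wz":{"type":"number"},"hand":{"type":"number"}}}},"grip_force":{"type":"number"}},"required":["deltas"]}

```bash
mkdir -p pics; ls; cat > h.py <<'E'
import numpy as np, cv2
from cell import monitor, viewer, robot
def snap(cam,fn):
    P=viewer.camera_params(cam); im=viewer.read_camera(cam); cv2.imwrite('pics/'+fn,im[:,:,::-1]); np.savez('pics/'+fn+'.npz',**{k:np.array(P[k]) for k in('camera_matrix','R','t')}); return im
def ray(P,uv,cam):
    K=np.array(P['camera_matrix']);R=np.array(P['R']);t=np.array(P['t'])
    d=np.array([(uv[0]-K[0,2])/K[0,0],(uv[1]-K[1,2])/K[1,1],1.])
    if cam=='wrist':
        r=np.hypot(d[0],d[1]); d=np.array([d[0]/r*np.sin(r),d[1]/r*np.sin(r),np.cos(r)]) if r>0 else d
    return -R.T@t, R.T@d
def atz(P,uv,z,cam):
    o,d=ray(P,uv,cam); return o+d*(z-o[2])/d[2]
def proj(P,X,cam):
    K=np.array(P['camera_matrix']);c=np.array(P['R'])@X+np.array(P['t'])
    if cam=='wrist':
        n=np.hypot(c[0],c[1]);a=np.arctan2(n,c[2]);x,y=c[0]/n*a,c[1]/n*a
    else: x,y=c[0]/c[2],c[1]/c[2]
    return np.array([K[0,0]*x+K[0,2],K[1,1]*y+K[1,2]])
def load(fn): return dict(np.load('pics/'+fn+'.npz'))
E
python3 - <<'E'
from h import *
s=monitor.observe(); print(s)
a=snap('scene','s0.png');b=snap('side','d0.png')
for c in('scene','side','wrist'):
    P=viewer.camera_params(c);print(c,np.round(P['camera_matrix'],1).tolist(),np.round(-np.array(P['R']).T@P['t'],3),np.round(P['R'],2).tolist())
E
```

```text
pics
{'time': 0.0, 'qpos': array([ 1.10800115e+00,  3.42693961e-01,  1.52501315e+00,  1.00155192e-06,
        1.27540126e+00, -1.45990936e-01]), 'qvel': array([-0.00123144,  0.00131269,  0.00183766,  0.00112731, -0.00145857,
       -0.00161567]), 'joint_efforts': array([ 1.08077940e-03, -4.31243491e+01, -2.44225556e+01,  7.19528552e-02,
        5.58695546e-02, -1.17869176e-04]), 'tool_pos': array([0.16334455, 0.49851457, 0.22606124]), 'tool_rot': array([-3.14009320e+00, -2.21442845e-04,  2.82478795e+00]), 'contact_force': array([ 0.00548746, -0.34277223,  0.47729104]), 'torque': array([ 0.03306429, -0.02798927, -0.01403967]), 'opening': 0.09178756431219821}
scene [[479.9, 0.0, 321.7], [0.0, 479.9, 201.5], [0.0, 0.0, 1.0]] [1.74  0.424 1.423] [[-0.32, 0.95, -0.01], [0.68, 0.22, -0.7], [-0.66, -0.23, -0.72]]
side [[432.8, 0.0, 316.7], [0.0, 432.8, 201.8], [0.0, 0.0, 1.0]] [ 0.188 -0.918  1.099] [[0.93, -0.36, -0.01], [-0.26, -0.67, -0.7], [0.24, 0.65, -0.72]]
wrist [[309.7, 0.0, 323.0], [0.0, 309.7, 198.4], [0.0, 0.0, 1.0]] [0.084 0.525 0.385] [[0.31, 0.95, 0.0], [0.9, -0.3, 0.31], [0.29, -0.1, -0.95]]
```

View pics/s0.png

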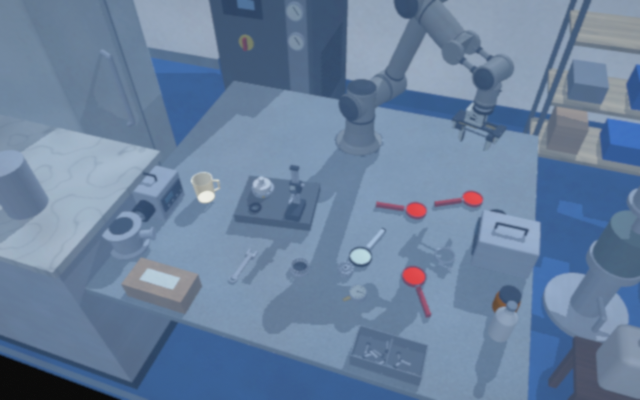

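View pics/d0.png

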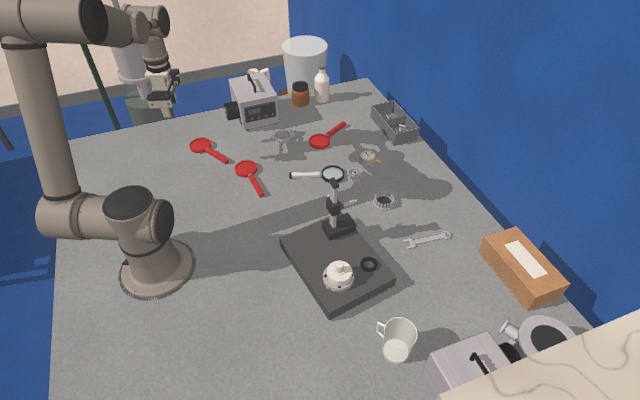

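The aluminium lens with a black rim is at scene (361,257) and side (333,174). The other three lens shapes, scene (416,210), (472,199) and (414,276), are all red, so they are decoys. The plate with seal and cap is at side (340,272), and the gauge is at side (338,205). Next is one enlarged crop to confirm.

```bash
python3 - <<'E'
from h import *
a=cv2.imread('pics/s0.png');b=cv2.imread('pics/d0.png')
c1=cv2.resize(b[155:315,270:405],None,fx=3.7,fy=3.7,interpolation=cv2.INTER_CUBIC)
c2=cv2.resize(a[215:285,330:400],(296,296),interpolation=cv2.INTER_CUBIC)
c3=cv2.resize(a[155:235,228:328],(296,237),interpolation=cv2.INTER_CUBIC)
o=np.zeros((592,800,3),np.uint8);o[:c1.shape[0],:c1.shape[1]]=c1[:592];o[:296,502:798]=c2;o[300:537,502:798]=c3
cv2.imwrite('pics/c0.png',o);print(c1.shape)
E
```

```text
(592, 500, 3)
```

View pics/c0.png

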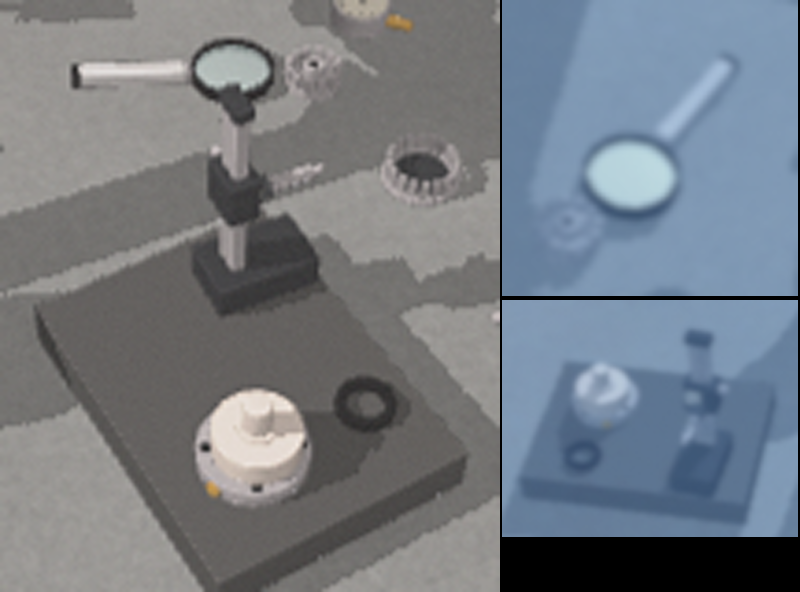

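```bash
python3 - <<'E'
from h import *
D=load('d0.png');S=load('s0.png')
d=lambda u,v,z:print('side',u,v,np.round(atz(D,(270+u/3.7,155+v/3.7),z,'side'),3))
sl=lambda u,v,z:print('scL',np.round(atz(S,(330+(u-502)/4.229,215+v/4.229),z,'scene'),3))
sp=lambda u,v,z:print('scP',np.round(atz(S,(228+(u-502)/2.96,155+(v-300)/2.96),z,'scene'),3))
for p in[(38,310),(215,580),(465,455),(290,215)]: d(*p,.05)
for p in[(525,482),(565,362),(774,380),(745,508)]: sp(*p,.05)
print('knob');d(258,405,.1205);sp(600,367,.1205)
print('lens glass, tail');d(233,70,.012);d(77,74,.015);sl(631,175,.012);sl(730,62,.015)
print('coltop');d(238,100,.27);sp(698,335,.27)
print('rod end slide');d(322,170,.17)
print('seat');d(365,403,.055);sp(582,456,.055)
E
```

```text
side 38 310 [ 0.381 -0.068  0.05 ]
side 215 580 [ 0.425 -0.36   0.05 ]
side 465 455 [ 0.647 -0.329  0.05 ]
side 290 215 [ 0.623 -0.046  0.05 ]
scP [ 0.66  -0.312  0.05 ]
scP [ 0.432 -0.359  0.05 ]
scP [ 0.375 -0.064  0.05 ]
scP [ 0.613 -0.022  0.05 ]
knob
side 258 405 [ 0.494 -0.273  0.121]
scP [ 0.493 -0.27   0.121]
lens glass, tail
side 233 70 [0.666 0.19  0.012]
side 77 74 [0.516 0.238 0.015]
scL [0.668 0.194 0.012]
scL [0.517 0.246 0.015]
coltop
side 238 100 [ 0.543 -0.106  0.27 ]
scP [ 0.547 -0.1    0.27 ]
rod end slide
side 322 170 [ 0.618 -0.109  0.17 ]
seat
side 365 403 [ 0.594 -0.259  0.055]
scP [ 0.598 -0.257  0.055]
```

Request:
{"name": "move_arm", "arguments": {"deltas": [{"x": -0.057, "y": -0.018}, {"x": -0.114, "y": -0.036}, {"x": -0.17, "y": -0.054}, {"x": -0.227, "y": -0.072}, {"x": -0.284, "y": -0.09}, {"x": -0.341, "y": -0.109}, {"x": -0.397, "y": -0.127}, {"x": -0.454, "y": -0.145}]}}

```text
schema error: expected keys x, y, z, wx, wy, wz, hand
```

```bash
cat >> h.py <<'E'
from scipy.spatial.transform import Rotation as Ro
def delta(w,s=None):
    s=s or monitor.observe(); return np.round(Ro.from_euler('xyz',s['tool_rot']).as_matrix().T@(np.array(w)-s['tool_pos']),4)
E
python3 - <<'E'
from h import *
snap('wrist','w0.png'); s=monitor.observe();print(s['tool_pos'],s['tool_rot'],s['time'],delta([.44,-.17,.32],s))
E
```

```text
[0.16338928 0.49861409 0.22623523] [-3.14044782e+00 -1.65376058e-04  2.82480108e+00] 0.15 [-0.4711 -0.5493 -0.0932]
```

View pics/w0.png

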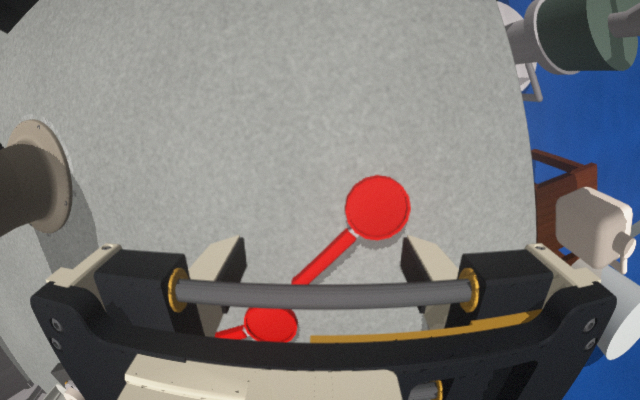

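Request:
{"name": "move_arm", "arguments": {"deltas": [{"x": -0.057, "y": -0.018, "z": 0, "wx": 0, "wy": 0, "wz": 0, "hand": 1}, {"x": -0.114, "y": -0.036, "z": 0, "wx": 0, "wy": 0, "wz": 0, "hand": 1}, {"x": -0.17, "y": -0.054, "z": 0, "wx": 0, "wy": 0, "wz": 0, "hand": 1}, {"x": -0.227, "y": -0.072, "z": 0, "wx": 0, "wy": 0, "wz": 0, "hand": 1}, {"x": -0.284, "y": -0.09, "z": 0, "wx": 0, "wy": 0, "wz": 0, "hand": 1}, {"x": -0.341, "y": -0.109, "z": 0, "wx": 0, "wy": 0, "wz": 0, "hand": 1}, {"x": -0.397, "y": -0.127, "z": 0, "wx": 0, "wy": 0, "wz": 0, "hand": 1}, {"x": -0.454, "y": -0.145, "z": 0, "wx": 0, "wy": 0, "wz": 0, "hand": 1}]}}

```text
time: 1.15
tool_pos: [0.551, 0.2183, 0.2265]
tool_rot: [3.142, -0.0, 2.825]
contact_force: [0.4, 0.5, -0.3]
opening: 0.0915
```

```bash
python3 - <<'E'
from h import *
snap('wrist','w1.png'); s=monitor.observe();print(s['tool_pos'],s['tool_rot'],s['time'],delta([.44,-.15,.32],s))
E
```

```text
[0.55648035 0.21328867 0.22587387] [-3.1400437   0.00398568  2.82040521] 1.2 [-0.0045 -0.3816 -0.0935]
```

View pics/w1.png

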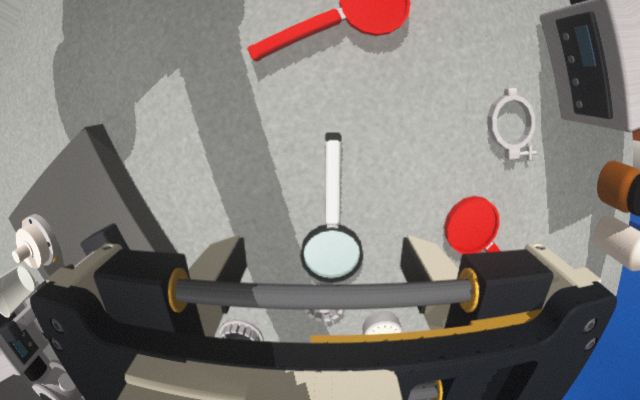

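```bash
python3 - <<'E'
from h import *
P=load('w1.png')
t=atz(P,(333,134),.02,'wrist');g=atz(P,(332,252),.016,'wrist');j=atz(P,(332,226),.02,'wrist')
print(t,g,j,np.linalg.norm(g[:2]-t[:2]),np.degrees(np.arctan2(*(g-t)[1::-1])))
for u in((326,180),(340.5,180)): print(atz(P,u,.02,'wrist'))
s=monitor.observe();print(s['tool_pos'],s['tool_rot'],delta([.58,-.2,.33],s))
E
```

```text
[0.51274846 0.24379089 0.02      ] [0.66187047 0.19526734 0.016     ] [0.62384168 0.20713227 0.02      ] 0.15681806666400666 -18.02462574157714
[0.56364226 0.21856445 0.02      ]
[0.56913324 0.23538223 0.02      ]
[0.55648035 0.21328867 0.22587387] [-3.1400437   0.00398568  2.82040521] [-0.1532 -0.3849 -0.1029]
```

Request:
{"name": "move_arm", "arguments": {"deltas": [{"x": -0.019, "y": -0.048, "z": -0.035, "wx": 0, "wy": 0, "wz": 0, "hand": 1}, {"x": -0.038, "y": -0.096, "z": -0.07, "wx": 0, "wy": 0, "wz": 0, "hand": 1}, {"x": -0.057, "y": -0.144, "z": -0.1, "wx": 0, "wy": 0, "wz": 0, "hand": 1}, {"x": -0.076, "y": -0.192, "z": -0.105, "wx": 0, "wy": 0, "wz": 0, "hand": 1}, {"x": -0.095, "y": -0.24, "z": -0.105, "wx": 0, "wy": 0, "wz": 0, "hand": 1}, {"x": -0.115, "y": -0.29, "z": -0.105, "wx": 0, "wy": 0, "wz": 0, "hand": 1}, {"x": -0.135, "y": -0.34, "z": -0.105, "wx": 0, "wy": 0, "wz": 0, "hand": 1}, {"x": -0.15, "y": -0.385, "z": -0.105, "wx": 0, "wy": 0, "wz": 0, "hand": 1}]}}

```text
time: 2.2
tool_pos: [0.5721, -0.1946, 0.3312]
tool_rot: [3.141, -0.001, 2.824]
contact_force: [0.5, -0.7, -0.3]
opening: 0.0917
```

```bash
python3 - <<'E'
from h import *
snap('wrist','w2.png'); s=monitor.observe();print(s['tool_pos'],s['tool_rot'],s['time'])
E
```

```text
[ 0.57151145 -0.20025161  0.33043367] [-3.13841639e+00 -8.88564024e-04  2.81996702e+00] 2.25
```

View pics/w2.png

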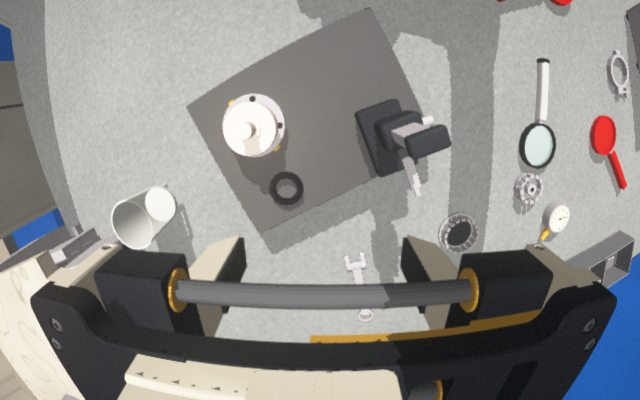

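```bash
python3 - <<'E'
from h import *
b=cv2.imread('pics/d0.png');w=cv2.imread('pics/w2.png')
z=lambda im,x,y,n:cv2.resize(im[y:y+n,x:x+n],(395,395),interpolation=cv2.INTER_CUBIC)
o=np.hstack([z(w,205,80,100),z(w,350,95,100)])
cv2.imwrite('pics/c2.png',o)
E
```

```text
(no output)
```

View pics/c2.png

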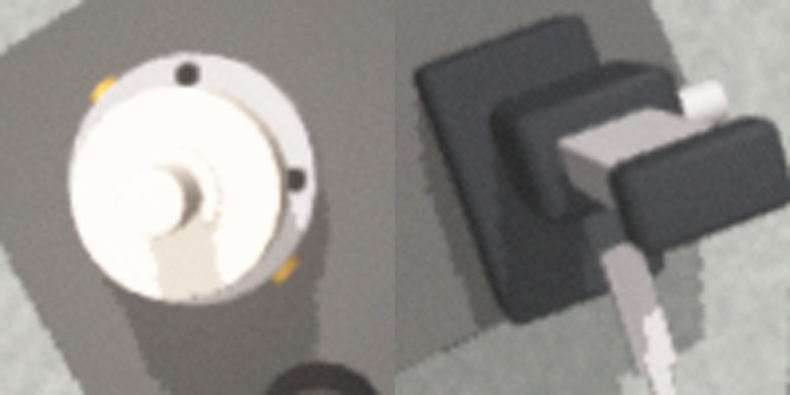

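```bash
python3 - <<'E'
from h import *
P=load('w2.png');D=load('d0.png')
print('knob',atz(P,(244.2,130.1),.1205,'wrist'));print('gland',atz(P,(253.6,125.3),.064,'wrist'))
o1,d1=ray(P,(417,193),'wrist');o2,d2=ray(D,(357,201),'side')
d1/=np.linalg.norm(d1);d2/=np.linalg.norm(d2)
A=np.stack([d1,-d2],1);k=np.linalg.lstsq(A,o2-o1,rcond=None)[0];print('tip',o1+k[0]*d1,o2+k[1]*d2)
for u in((188,107),(370,10),(275,252)):print(atz(P,u,.05,'wrist'))
s=monitor.observe();print(s['tool_pos'],delta([.5,-.273,.22],s))
E
```

```text
knob [ 0.49455747 -0.2692192   0.1205    ]
gland [ 0.49313796 -0.26947134  0.064     ]
tip [ 0.62504529 -0.09544299  0.15364706] [ 0.62512433 -0.0954515   0.15367621]
[ 0.43008212 -0.35908493  0.05      ]
[ 0.38498219 -0.0629823   0.05      ]
[ 0.69119735 -0.31446487  0.05      ]
[ 0.57151145 -0.20025161  0.33043367] [ 0.0447 -0.0913  0.1108]
```

Request:
{"name": "move_arm", "arguments": {"deltas": [{"x": 0.026, "y": -0.045, "z": 0, "wx": 0, "wy": 0, "wz": 0, "hand": 1}, {"x": 0.051, "y": -0.09, "z": 0.02, "wx": 0, "wy": 0, "wz": 0, "hand": 1}, {"x": 0.051, "y": -0.09, "z": 0.07, "wx": 0, "wy": 0, "wz": 0, "hand": 1}, {"x": 0.051, "y": -0.09, "z": 0.125, "wx": 0, "wy": 0, "wz": 0, "hand": 1}, {"x": 0.051, "y": -0.09, "z": 0.165, "wx": 0, "wy": 0, "wz": 0, "hand": 1}, {"x": 0.051, "y": -0.09, "z": 0.18, "wx": 0, "wy": 0, "wz": 0, "hand": 1}, {"x": 0.051, "y": -0.09, "z": 0.18, "wx": 0, "wy": 0, "wz": 0, "hand": 1}]}}

```text
time: 3.12
tool_pos: [0.4959, -0.2623, 0.1515]
tool_rot: [3.141, -0.001, 2.825]
contact_force: [0.2, -0.2, 0.2]
opening: 0.0916
```

```bash
python3 - <<'E'
from h import *
snap('wrist','w3.png'); s=monitor.observe();print(s['tool_pos'],s['tool_rot'],s['time'],delta([.4945,-.2695,.095],s))
E
```

```text
[ 0.49655065 -0.26272145  0.15275108] [-3.14124072e+00  1.43138550e-03  2.82508767e+00] 3.175 [-0.0001 -0.0071  0.0578]
```

View pics/w3.png

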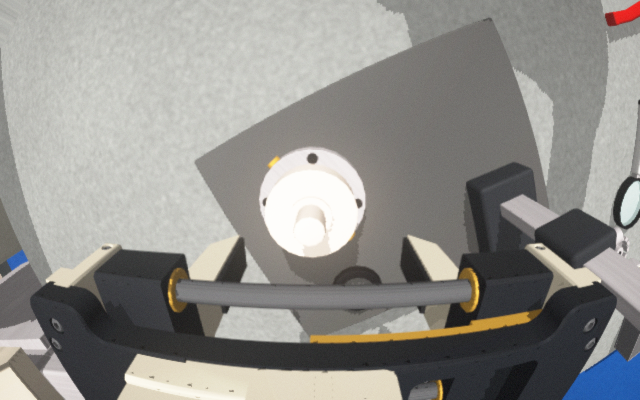

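```bash
python3 - <<'E'
from h import *
P=load('w3.png')
k=atz(P,(312,232),.1205,'wrist')
print('knob',k);print('holes',atz(P,(312.5,203),.066,'wrist'),atz(P,(260,195),.062,'wrist'),atz(P,(365.5,195),.062,'wrist'))
s=monitor.observe();print(delta([k[0],k[1],.095],s), delta([.4945,-.2695,.095],s))
E
```

```text
knob [ 0.49573598 -0.26967965  0.1205    ]
holes [ 0.49343283 -0.27027372  0.066     ] [ 0.4739479  -0.31114533  0.062     ] [ 0.50189045 -0.22598692  0.062     ]
[-0.0013 -0.0068  0.0578] [-0.0001 -0.0071  0.0578]
```

Request:
{"name": "move_arm", "arguments": {"deltas": [{"x": -0.0005, "y": -0.0065, "z": 0.0, "wx": 0, "wy": 0, "wz": 0, "hand": 1}, {"x": -0.0005, "y": -0.0065, "z": 0.02, "wx": 0, "wy": 0, "wz": 0, "hand": 0.7}, {"x": -0.0005, "y": -0.0065, "z": 0.04, "wx": 0, "wy": 0, "wz": 0, "hand": 0.5}, {"x": -0.0005, "y": -0.0065, "z": 0.056, "wx": 0, "wy": 0, "wz": 0, "hand": 0.45}, {"x": -0.0005, "y": -0.0065, "z": 0.056, "wx": 0, "wy": 0, "wz": 0, "hand": 0.45}]}}

```text
time: 3.8
tool_pos: [0.494, -0.2689, 0.0953]
tool_rot: [3.141, -0.001, 2.825]
contact_force: [-0.2, 0.9, -0.5]
opening: 0.0562
```

Request:
{"name": "move_arm", "arguments": {"deltas": [{"x": 0, "y": 0, "z": 0, "wx": 0, "wy": 0, "wz": 0, "hand": 0.3}, {"x": 0, "y": 0, "z": 0, "wx": 0, "wy": 0, "wz": 0, "hand": 0.2}, {"x": 0, "y": 0, "z": 0, "wx": 0, "wy": 0, "wz": 0, "hand": 0.15}, {"x": 0, "y": 0, "z": 0, "wx": 0, "wy": 0, "wz": 0, "hand": 0.1}, {"x": 0, "y": 0, "z": 0, "wx": 0, "wy": 0, "wz": 0, "hand": 0.1}], "grip_force": 12}}

```text
time: 4.42
tool_pos: [0.4946, -0.269, 0.0962]
tool_rot: [-3.141, 0.001, 2.825]
contact_force: [-0.4, 0.5, 3.5]
opening: 0.0213
```

Request:
{"name": "move_arm", "arguments": {"deltas": [{"x": 0, "y": 0, "z": -0.015, "wx": 0, "wy": 0, "wz": 0, "hand": 0.1}, {"x": 0, "y": 0, "z": -0.04, "wx": 0, "wy": 0, "wz": 0, "hand": 0.1}, {"x": 0.01, "y": 0.012, "z": -0.055, "wx": 0, "wy": 0, "wz": 0, "hand": 0.1}, {"x": 0.04, "y": 0.05, "z": -0.055, "wx": 0, "wy": 0, "wz": 0, "hand": 0.1}, {"x": 0.07, "y": 0.09, "z": -0.055, "wx": 0, "wy": 0, "wz": 0, "hand": 0.1}, {"x": 0.099, "y": 0.126, "z": -0.04, "wx": 0, "wy": 0, "wz": 0, "hand": 0.1}, {"x": 0.099, "y": 0.126, "z": -0.015, "wx": 0, "wy": 0, "wz": 0, "hand": 0.1}, {"x": 0.099, "y": 0.126, "z": -0.0, "wx": 0, "wy": 0, "wz": 0, "hand": 0.1}]}}

```text
time: 5.42
tool_pos: [0.4384, -0.1166, 0.0954]
tool_rot: [3.141, -0.001, 2.826]
contact_force: [0.1, -0.7, 0.2]
opening: 0.0213
```

```bash
python3 - <<'E'
from h import *
snap('wrist','w4.png'); s=monitor.observe();print(s['tool_pos'],s['contact_force'],s['opening'],s['time'])
E
```

```text
[ 0.43767424 -0.11652646  0.09394745] [-0.51700315  0.36351347 -1.31629567] 0.021478653241658766 5.475
```

View pics/w4.png

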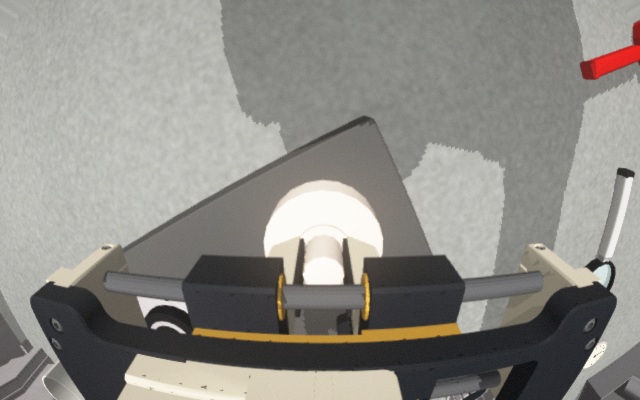

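The cap is gripped by the knob at (322,262), inside the plate's edges. I'll lower it the rest of the way.

Request:
{"name": "move_arm", "arguments": {"deltas": [{"x": 0, "y": 0, "z": 0.006, "wx": 0, "wy": 0, "wz": 0, "hand": 0.1}, {"x": 0, "y": 0, "z": 0.011, "wx": 0, "wy": 0, "wz": 0, "hand": 0.1}, {"x": 0, "y": 0, "z": 0.0135, "wx": 0, "wy": 0, "wz": 0, "hand": 0.1}, {"x": 0, "y": 0, "z": 0.0145, "wx": 0, "wy": 0, "wz": 0, "hand": 0.1}]}}

```text
time: 5.98
tool_pos: [0.4396, -0.1184, 0.0812]
tool_rot: [3.142, 0.0, 2.825]
contact_force: [0.1, 0.4, -1.3]
opening: 0.0216
```

Request:
{"name": "move_arm", "arguments": {"deltas": [{"x": 0, "y": 0, "z": 0.001, "wx": 0, "wy": 0, "wz": 0, "hand": 0.1}, {"x": 0, "y": 0, "z": 0.0015, "wx": 0, "wy": 0, "wz": 0, "hand": 0.1}, {"x": 0, "y": 0, "z": 0.0015, "wx": 0, "wy": 0, "wz": 0, "hand": 0.1}]}}

```text
time: 6.35
tool_pos: [0.4396, -0.1183, 0.0801]
tool_rot: [3.142, 0.0, 2.825]
contact_force: [-1.6, 0.3, 4.5]
opening: 0.0219
```

Request:
{"name": "move_arm", "arguments": {"deltas": [{"x": 0, "y": 0, "z": 0, "wx": 0, "wy": 0, "wz": 0, "hand": 0.35}, {"x": 0, "y": 0, "z": 0, "wx": 0, "wy": 0, "wz": 0, "hand": 0.5}, {"x": 0, "y": 0, "z": -0.02, "wx": 0, "wy": 0, "wz": 0, "hand": 0.5}, {"x": 0, "y": 0, "z": -0.06, "wx": 0, "wy": 0, "wz": 0, "hand": 0.5}, {"x": 0, "y": 0, "z": -0.11, "wx": 0, "wy": 0, "wz": 0, "hand": 0.5}, {"x": 0.016, "y": 0.059, "z": -0.11, "wx": 0, "wy": 0, "wz": 0, "hand": 0.5}, {"x": 0.032, "y": 0.118, "z": -0.11, "wx": 0, "wy": 0, "wz": 0, "hand": 0.5}, {"x": 0.05, "y": 0.178, "z": -0.11, "wx": 0, "wy": 0, "wz": 0, "hand": 0.5}]}}

```text
time: 7.35
tool_pos: [0.4475, 0.0679, 0.1899]
tool_rot: [3.141, 0.001, 2.824]
contact_force: [1.1, 0.3, -0.2]
opening: 0.046
```

```bash
python3 - <<'E'
from h import *
s=monitor.observe();print(s['tool_pos'],s['contact_force'],s['opening'],s['time'],delta([.7,.075,.16],s))
E
```

```text
[0.4475007  0.06785629 0.1898686 ] [ 1.10634755  0.32118744 -0.18209239] 0.04600839366140474 7.35 [-0.2376  0.0857  0.0301]
```

Request:
{"name": "move_arm", "arguments": {"deltas": [{"x": -0.05, "y": 0.02, "z": 0.0, "wx": 0, "wy": 0, "wz": 0, "hand": 0.5}, {"x": -0.1, "y": 0.04, "z": 0.01, "wx": 0, "wy": 0, "wz": 0, "hand": 0.5}, {"x": -0.15, "y": 0.06, "z": 0.02, "wx": 0, "wy": 0, "wz": 0, "hand": 0.5}, {"x": -0.2, "y": 0.075, "z": 0.03, "wx": 0, "wy": 0, "wz": 0, "hand": 0.5}, {"x": -0.237, "y": 0.085, "z": 0.03, "wx": 0, "wy": 0, "wz": 0, "hand": 0.5}, {"x": -0.237, "y": 0.085, "z": 0.03, "wx": 0, "wy": 0, "wz": 0, "hand": 0.5}, {"x": -0.237, "y": 0.085, "z": 0.03, "wx": 0, "wy": 0, "wz": 0, "hand": 0.5}]}}

```text
time: 8.22
tool_pos: [0.6983, 0.0733, 0.1591]
tool_rot: [-3.141, -0.002, 2.825]
contact_force: [-0.8, 0.3, 1.3]
opening: 0.046
```

```bash
python3 - <<'E'
from h import *
w=snap('wrist','w5.png');s=monitor.observe();print(s['tool_pos'],s['time'])
P=load('w5.png');w=w[:,:,::-1];print(proj(P,np.array([.625,-.095,.154]),'wrist'))
u,v=proj(P,np.array([.625,-.095,.154]),'wrist').astype(int)
x=max(0,u-50);y=max(0,v-50)
c=cv2.resize(w[y:y+100,x:x+100],(400,400),interpolation=cv2.INTER_CUBIC)
w2=cv2.imread('pics/w2.png');c2=cv2.resize(w2[155:205,385:435],(400,400),interpolation=cv2.INTER_CUBIC)
o=np.zeros((400,800,3),np.uint8);o[:c.shape[0],:400]=c;o[:,400:]=c2;cv2.imwrite('pics/c5.png',o);print(x,y)
E
```

```text
[0.69819995 0.07341068 0.15970194] 8.275
[ 74.0952973  214.89109137]
24 164
```

View pics/c5.png

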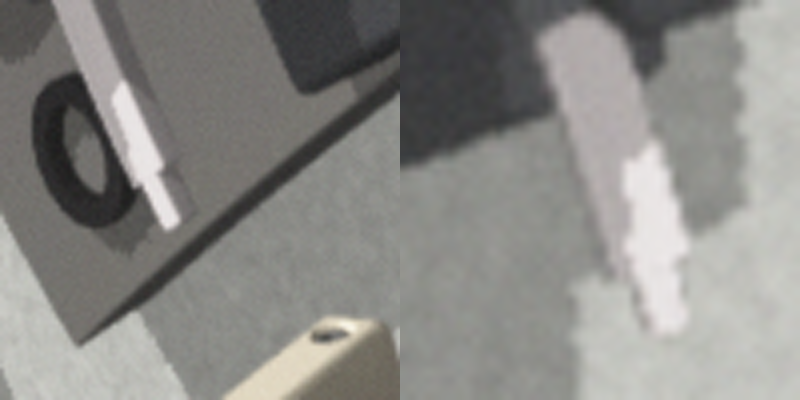

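```bash
python3 - <<'E'
from h import *
def tri(L):
    A=np.zeros((3,3));b=np.zeros(3)
    for P,uv,c in L:
        o,d=ray(P,uv,c);d/=np.linalg.norm(d);M=np.eye(3)-np.outer(d,d);A+=M;b+=M@o
    X=np.linalg.solve(A,b)
    return X,[np.round(proj(P,X,c)-uv,1) for P,uv,c in L]
a=(load('w2.png'),np.array([418.,195.9]),'wrist');b=(load('w5.png'),np.array([67,220.5]),'wrist');d=(load('d0.png'),np.array([357.,201.]),'side')
print(tri([a,b]));print(tri([a,b,d]));print(tri([b,d]))
s=monitor.observe();print(s['tool_pos'],delta([.589,.219,.12],s))
for z in(.15,.155,.16):print(atz(a[0],a[1],z,'wrist'),atz(b[0],b[1],z,'wrist'))
E
```

```text
(array([ 0.62587161, -0.09680168,  0.16157897]), [array([0. , 0.1]), array([-0. , -0.2])])
(array([ 0.62523289, -0.09800138,  0.15928081]), [array([-1.6, -0.7]), array([ 0.7, -1.7]), array([ 0.5, -0.7])])
(array([ 0.62456928, -0.09969579,  0.15865068]), [array([-0.3, -2.2]), array([ 0.5, -0.2])])
[0.69819995 0.07341068 0.15970194] [0.1491 0.1044 0.0398]
[ 0.63039977 -0.09424591  0.15      ] [ 0.62649422 -0.11140222  0.15      ]
[ 0.6283806  -0.09534009  0.155     ] [ 0.62628213 -0.10513572  0.155     ]
[ 0.62636143 -0.09643427  0.16      ] [ 0.62607003 -0.09886923  0.16      ]
```

Request:
{"name": "move_arm", "arguments": {"deltas": [{"x": 0.037, "y": 0.026, "z": 0.0, "wx": 0, "wy": 0, "wz": 0, "hand": 0.5}, {"x": 0.075, "y": 0.052, "z": 0.01, "wx": 0, "wy": 0, "wz": 0, "hand": 0.5}, {"x": 0.112, "y": 0.078, "z": 0.02, "wx": 0, "wy": 0, "wz": 0, "hand": 0.5}, {"x": 0.149, "y": 0.104, "z": 0.03, "wx": 0, "wy": 0, "wz": 0, "hand": 0.5}, {"x": 0.149, "y": 0.104, "z": 0.04, "wx": 0, "wy": 0, "wz": 0, "hand": 0.5}, {"x": 0.149, "y": 0.104, "z": 0.04, "wx": 0, "wy": 0, "wz": 0, "hand": 0.5}, {"x": 0.149, "y": 0.104, "z": 0.04, "wx": 0, "wy": 0, "wz": 0, "hand": 0.5}]}}

```text
time: 9.15
tool_pos: [0.5907, 0.2174, 0.1204]
tool_rot: [3.141, 0.001, 2.823]
contact_force: [-0.6, -0.8, -0.2]
opening: 0.0462
```

```bash
python3 - <<'E'
from h import *
w=snap('wrist','w6.png');s=monitor.observe();P=load('w6.png');print(s['tool_pos'],s['tool_rot'],s['time'])
g=w.astype(int).mean(2)
d=np.array([.951,-.309,0]);n=np.array([.309,.951,0]);O=np.array([.589,.2195,.02])
f=lambda X:g[tuple(np.clip(proj(P,X,'wrist')[::-1].round().astype(int),0,[399,639]))]
print('along',[(k,int(f(O+d*k/1e3))) for k in range(-100,-60,2)])
print('along+',[(k,int(f(O+d*k/1e3))) for k in range(20,60,2)])
for a in(-70,-50,-30,-10):print(a,[(k,int(f(O+d*a/1e3+n*k/1e3))) for k in range(-14,15,1)])
print(proj(P,O,'wrist'))
E
```

```text
[0.59081408 0.21744653 0.12033777] [3.14103086e+00 1.13826299e-03 2.82329755e+00] 9.2
along [(-100, 182), (-98, 184), (-96, 185), (-94, 185), (-92, 180), (-90, 178), (-88, 174), (-86, 175), (-84, 180), (-82, 178), (-80, 79), (-78, 65), (-76, 65), (-74, 79), (-72, 239), (-70, 240), (-68, 241), (-66, 240), (-64, 240), (-62, 241)]
along+ [(20, 242), (22, 242), (24, 243), (26, 243), (28, 242), (30, 242), (32, 236), (34, 183), (36, 186), (38, 163), (40, 65), (42, 86), (44, 217), (46, 225), (48, 225), (50, 224), (52, 223), (54, 223), (56, 225), (58, 225)]
-70 [(-14, 183), (-13, 181), (-12, 181), (-11, 181), (-10, 181), (-9, 190), (-8, 229), (-7, 234), (-6, 240), (-5, 242), (-4, 242), (-3, 240), (-2, 240), (-1, 240), (0, 240), (1, 240), (2, 238), (3, 238), (4, 237), (5, 232), (6, 216), (7, 191), (8, 131), (9, 139), (10, 156), (11, 175), (12, 176), (13, 172), (14, 173)]
-50 [(-14, 178), (-13, 176), (-12, 184), (-11, 184), (-10, 182), (-9, 189), (-8, 227), (-7, 237), (-6, 239), (-5, 241), (-4, 241), (-3, 241), (-2, 239), (-1, 239), (0, 241), (1, 240), (2, 239), (3, 237), (4, 235), (5, 230), (6, 220), (7, 197), (8, 137), (9, 131), (10, 141), (11, 173), (12, 174), (13, 179), (14, 180)]
-30 [(-14, 181), (-13, 178), (-12, 177), (-11, 174), (-10, 176), (-9, 189), (-8, 232), (-7, 235), (-6, 239), (-5, 240), (-4, 240), (-3, 239), (-2, 239), (-1, 239), (0, 241), (1, 239), (2, 238), (3, 236), (4, 235), (5, 228), (6, 216), (7, 195), (8, 155), (9, 139), (10, 149), (11, 177), (12, 188), (13, 186), (14, 187)]
-10 [(-14, 182), (-13, 183), (-12, 181), (-11, 174), (-10, 189), (-9, 220), (-8, 231), (-7, 236), (-6, 239), (-5, 241), (-4, 240), (-3, 239), (-2, 239), (-1, 238), (0, 242), (1, 239), (2, 239), (3, 237), (4, 235), (5, 230), (6, 217), (7, 191), (8, 151), (9, 136), (10, 176), (11, 182), (12, 183), (13, 182), (14, 182)]
[324.13566719 194.70693835]
```

Request:
{"name": "move_arm", "arguments": {"deltas": [{"x": 0.001, "y": 0.0005, "z": 0.04, "wx": 0, "wy": 0, "wz": 0, "hand": 0.5}, {"x": 0.001, "y": 0.0005, "z": 0.08, "wx": 0, "wy": 0, "wz": 0, "hand": 0.5}, {"x": 0.001, "y": 0.0005, "z": 0.105, "wx": 0, "wy": 0, "wz": 0, "hand": 0.5}, {"x": 0.001, "y": 0.0005, "z": 0.115, "wx": 0, "wy": 0, "wz": 0, "hand": 0.5}, {"x": 0.001, "y": 0.0005, "z": 0.115, "wx": 0, "wy": 0, "wz": 0, "hand": 0.5}, {"x": 0.001, "y": 0.0005, "z": 0.115, "wx": 0, "wy": 0, "wz": 0, "hand": 0.4}]}}

```text
time: 9.95
tool_pos: [0.5902, 0.2193, 0.0061]
tool_rot: [3.14, 0.002, 2.824]
contact_force: [-0.2, 0.4, 0.3]
opening: 0.04
```

Request:
{"name": "move_arm", "arguments": {"deltas": [{"x": 0, "y": 0, "z": 0, "wx": 0, "wy": 0, "wz": 0, "hand": 0.3}, {"x": 0, "y": 0, "z": 0, "wx": 0, "wy": 0, "wz": 0, "hand": 0.2}, {"x": 0, "y": 0, "z": 0, "wx": 0, "wy": 0, "wz": 0, "hand": 0.1}, {"x": 0, "y": 0, "z": 0, "wx": 0, "wy": 0, "wz": 0, "hand": 0.05}, {"x": 0, "y": 0, "z": 0, "wx": 0, "wy": 0, "wz": 0, "hand": 0.05}], "grip_force": 30}}

```text
time: 10.58
tool_pos: [0.5894, 0.2193, 0.0053]
tool_rot: [3.141, 0.001, 2.825]
contact_force: [-1.4, -1.7, 5.5]
opening: 0.0174
```

Request:
{"name": "move_arm", "arguments": {"deltas": [{"x": 0, "y": 0, "z": -0.01, "wx": 0, "wy": 0, "wz": 0, "hand": 0.05}, {"x": 0, "y": 0, "z": -0.04, "wx": 0, "wy": 0, "wz": 0, "hand": 0.05}, {"x": 0, "y": 0, "z": -0.09, "wx": 0, "wy": 0, "wz": 0, "hand": 0.05}, {"x": 0.01, "y": -0.01, "z": -0.14, "wx": 0, "wy": 0, "wz": 0, "hand": 0.05}, {"x": 0.02, "y": -0.03, "z": -0.19, "wx": 0, "wy": 0, "wz": 0, "hand": 0.05}, {"x": 0.03, "y": -0.06, "z": -0.24, "wx": 0, "wy": 0, "wz": 0, "hand": 0.05}, {"x": 0.04, "y": -0.09, "z": -0.285, "wx": 0, "wy": 0, "wz": 0, "hand": 0.05}, {"x": 0.05, "y": -0.12, "z": -0.315, "wx": 0, "wy": 0, "wz": 0, "hand": 0.05}]}}

```text
time: 11.58
tool_pos: [0.5036, 0.1202, 0.3222]
tool_rot: [3.14, 0.002, 2.825]
contact_force: [1.0, 0.0, -2.6]
opening: 0.0172
```

```bash
python3 - <<'E'
from h import *
s=monitor.observe();print(s['tool_pos'],s['contact_force'],s['torque'],s['opening'],s['time'],delta([.417,-.245,.32],s))
E
```

```text
[0.50362827 0.12021551 0.32215697] [ 1.04938754  0.04126426 -2.62340137] [ 0.0153182   0.08428499 -0.02829431] 0.01718699369815354 11.575 [-0.0313 -0.374   0.0018]
```

Request:
{"name": "move_arm", "arguments": {"deltas": [{"x": 0.0, "y": -0.045, "z": 0, "wx": 0, "wy": 0, "wz": 0, "hand": 0.05}, {"x": 0.0, "y": -0.095, "z": 0, "wx": 0, "wy": 0, "wz": 0, "hand": 0.05}, {"x": 0.0, "y": -0.145, "z": 0, "wx": 0, "wy": 0, "wz": 0, "hand": 0.05}, {"x": 0.0, "y": -0.195, "z": 0, "wx": 0, "wy": 0, "wz": 0, "hand": 0.05}, {"x": -0.01, "y": -0.245, "z": 0, "wx": 0, "wy": 0, "wz": 0, "hand": 0.05}, {"x": -0.02, "y": -0.295, "z": 0, "wx": 0, "wy": 0, "wz": 0, "hand": 0.05}, {"x": -0.031, "y": -0.345, "z": 0, "wx": 0, "wy": 0, "wz": 0, "hand": 0.05}, {"x": -0.031, "y": -0.374, "z": 0, "wx": 0, "wy": 0, "wz": 0, "hand": 0.05}]}}

```text
time: 12.58
tool_pos: [0.4165, -0.2463, 0.3195]
tool_rot: [3.141, -0.001, 2.823]
contact_force: [0.1, -0.8, -1.3]
opening: 0.0176
```

Request:
{"name": "move_arm", "arguments": {"deltas": [{"x": 0, "y": 0, "z": 0.0, "wx": 0, "wy": 0, "wz": 0, "hand": 0.05}, {"x": 0, "y": 0, "z": 0.04, "wx": 0, "wy": 0, "wz": 0, "hand": 0.05}, {"x": 0, "y": 0, "z": 0.085, "wx": 0, "wy": 0, "wz": 0, "hand": 0.05}, {"x": 0, "y": 0, "z": 0.12, "wx": 0, "wy": 0, "wz": 0, "hand": 0.05}, {"x": 0, "y": 0, "z": 0.145, "wx": 0, "wy": 0, "wz": 0, "hand": 0.05}, {"x": 0, "y": 0, "z": 0.155, "wx": 0, "wy": 0, "wz": 0, "hand": 0.05}, {"x": 0, "y": 0, "z": 0.155, "wx": 0, "wy": 0, "wz": 0, "hand": 0.05}]}}

```text
time: 13.45
tool_pos: [0.4174, -0.2436, 0.1648]
tool_rot: [3.141, -0.0, 2.825]
contact_force: [-0.2, 0.2, -1.7]
opening: 0.0178
```

```bash
python3 - <<'E'
from h import *
w=snap('wrist','w7.png')[:,:,::-1];d=snap('side','d7.png')[:,:,::-1];s=monitor.observe();print(s['tool_pos'],s['tool_rot'],s['contact_force'],s['torque'],s['opening'],s['time'],delta([.4174,-.2453,.1528],s))
o=np.zeros((400,800,3),np.uint8);o[:,:400]=w[:,120:520]
o[:,400:]=cv2.resize(d[180:300,290:410],(400,400),interpolation=cv2.INTER_CUBIC);cv2.imwrite('pics/c7.png',o)
E
```

```text
[ 0.4178411  -0.24435721  0.16576466] [-3.14109081e+00  1.79740986e-03  2.82515677e+00] [-0.51604789 -0.40075494 -1.49855379] [-0.00608901 -0.02312253 -0.04539909] 0.017776365336283975 13.55 [ 0.0001 -0.001   0.013 ]
```

View pics/c7.png

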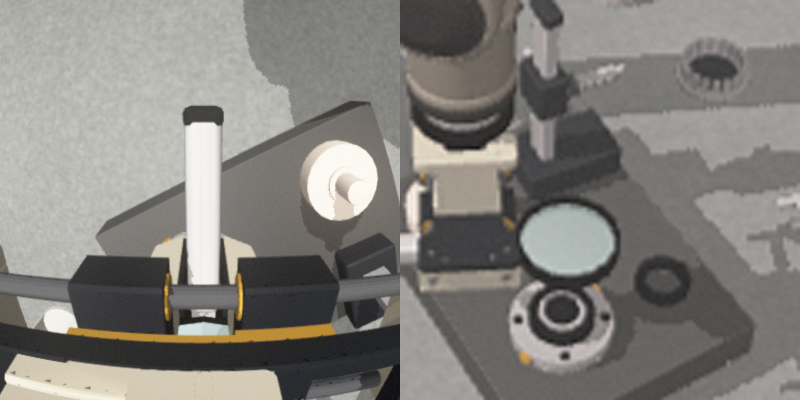

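```bash
python3 - <<'E'
from h import *
D=load('d7.png');W=load('w7.png')
pix=lambda u,v:np.array([290+(u-400)/3.3333,180+v/3.3333])
T=np.array([.4177,-.2442,.1653]);d=np.array([.9503,-.3112,0])
g=T+.08*d+[0,0,.0047]
print('glass exp px',proj(D,g+[0,0,.004],'side'),'seen',pix(567.5,241))
print('seal px exp',proj(D,np.array([.4935,-.270,.078]),'side'),'seen',pix(561,309),'->',atz(D,pix(561,309),.078,'side'))
print('glass at z',atz(D,pix(567.5,241),.173,'side'))
print('ptr top exp',proj(D,np.array([.6255,-.0975,.1605]),'side'),pix(623,68))
# tail: black cap outer edge, exp top edge
tl=T-.083*d;tl[2]+=.0147;print('tail exp',proj(W,tl,'wrist'),'seen',(323.5,106))
for k in(60,):
  a=T-.06*d;a[2]+=.0147;n=np.array([.3112,.9503,0])
  print([proj(W,a+n*q,'wrist') for q in(-.009,.009)])
E
python3 - <<'E'
import sys;sys.path.insert(0,'.')
E
```

```text
glass exp px [339.83026046 251.51311576] seen [340.25050251 252.30072301]
seal px exp [338.87538231 272.58678023] seen [338.300483   272.70092701] -> [ 0.49182637 -0.26976866  0.078     ]
glass at z [ 0.49406572 -0.27124633  0.173     ]
ptr top exp [357.52477103 199.845858  ] [356.90066901 200.400204  ]
tail exp [321.74029644 102.71989555] seen (323.5, 106)
[array([302.55714025, 151.88835534]), array([340.92518516, 151.88741262])]
```

Request:
{"name": "move_arm", "arguments": {"deltas": [{"x": 0.0005, "y": -0.001, "z": 0.006, "wx": 0, "wy": 0, "wz": 0, "hand": 0.05}, {"x": 0.0005, "y": -0.001, "z": 0.0125, "wx": 0, "wy": 0, "wz": 0, "hand": 0.05}, {"x": 0.0005, "y": -0.001, "z": 0.0125, "wx": 0, "wy": 0, "wz": 0, "hand": 0.05}, {"x": 0.0005, "y": -0.001, "z": 0.0125, "wx": 0, "wy": 0, "wz": 0, "hand": 0.05}, {"x": 0.0005, "y": -0.001, "z": 0.0125, "wx": 0, "wy": 0, "wz": 0, "hand": 0.05}]}}

```text
time: 14.18
tool_pos: [0.4165, -0.2451, 0.1523]
tool_rot: [-3.142, 0.0, 2.825]
contact_force: [-0.3, 0.1, -1.8]
opening: 0.0177
```

```bash
python3 - <<'E'
from h import *
w=snap('wrist','w8.png');d=snap('side','d8.png')[:,:,::-1];P=load('w8.png');s=monitor.observe()
Z=[monitor.observe()['tool_pos'] for _ in range(3)];print(Z,s['tool_rot'],s['contact_force'],s['torque'],s['opening'],s['time'])
def width(img,P,T,dz,th):
    g=cv2.cvtColor(img,cv2.COLOR_RGB2GRAY).astype(float);dd=np.array([.9503,-.3112,0]);n=np.array([.3112,.9503,0]);out=[]
    q=np.arange(-14,14.01,.25)
    for k in(-68,-60,-50,-40,-30):
        uv=np.array([proj(P,T+dd*k/1e3+n*x/1e3+[0,0,dz],'wrist') for x in q]).astype(np.float32)
        v=cv2.remap(g.astype(np.float32),uv[None,:,0],uv[None,:,1],cv2.INTER_LINEAR)[0]
        b=q[v>th];out.append((k,round(np.ptp(b),1),round(b.mean(),1)))
    return out
print('held',width(w,P,np.array([.4174,-.2453,.1528]),.0147,212))
w6=cv2.imread('pics/w6.png')[:,:,::-1].copy();print('lying',width(w6,load('w6.png'),np.array([.5897,.2184,.0]),.02,212))
c=lambda im:cv2.resize(im[180:300,290:410],(400,400),interpolation=cv2.INTER_CUBIC)
cv2.imwrite('pics/c8.png',np.hstack([c(d),cv2.resize(w[:,120:520,::-1],(400,400))]))
E
```

```text
[array([ 0.41649379, -0.24508913,  0.1523178 ]), array([ 0.41649379, -0.24508913,  0.1523178 ]), array([ 0.41649379, -0.24508913,  0.1523178 ])] [-3.14156139e+00  2.98053956e-04  2.82483478e+00] [ 0.71312852 -0.03114816 -2.58131661] [0.01985871 0.0684955  0.01232124] 0.017962521646680888 14.275
held [(-68, np.float64(14.8), np.float64(-0.6)), (-60, np.float64(14.8), np.float64(-0.6)), (-50, np.float64(14.8), np.float64(-0.6)), (-40, np.float64(14.8), np.float64(-0.4)), (-30, np.float64(15.0), np.float64(-0.2))]
lying [(-68, np.float64(14.5), np.float64(-0.5)), (-60, np.float64(14.5), np.float64(-0.5)), (-50, np.float64(14.8), np.float64(-0.6)), (-40, np.float64(14.8), np.float64(-0.6)), (-30, np.float64(14.8), np.float64(-0.6))]
```

View pics/c8.png

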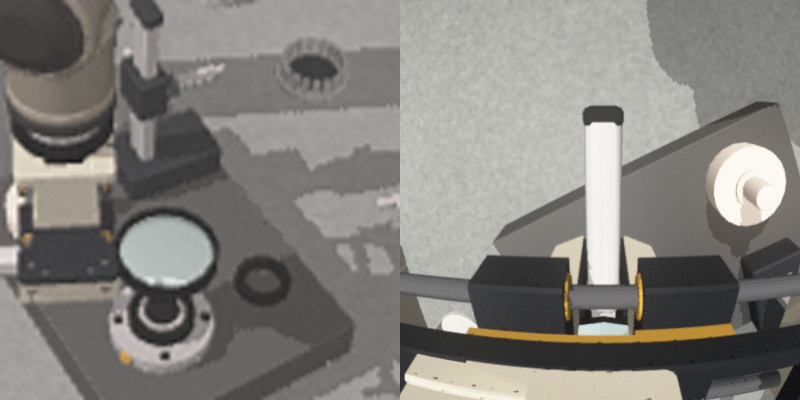

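The side view shows the glass at crop (166,253), above the uncovered ring at (161,312). The gauge and seat haven't moved, and the wrist view shows the cap standing on the granite.

```bash
python3 - <<'E'
from h import *
D=load('d8.png');p=lambda u,v:(290+u/3.3333,180+v/3.3333)
g=atz(D,p(166.5,253),.161,'side');r=atz(D,p(161.5,309.5),.078,'side');print('glass',g,'ring',r)
if np.linalg.norm((g-[.4935,-.27,.161])[:2])<.006: print(robot.hand_in(),monitor.observe()['time'])
E
```

```text
glass [ 0.49250491 -0.27378052  0.161     ] ring [ 0.49202356 -0.27039565  0.078     ]
the job is handed in; nothing more can be done
the job is handed in; nothing more can be done
```

The job is handed in at about 14.3 s. The cap came off by its knob and stands rim down on the granite at about (0.44, -0.118). The aluminium, black-rimmed lens is held still over the seal, and I saw no contact with the seal or the gauge.

| Check | Result |
|---|---|
| Glass height | about 157 mm, from the arm's position (TCP z 0.1523 plus 4.7 mm) |
| Pointer height | about 157.5 mm (107.5 mm above the granite), uncertain by about 2 mm |
| Centring, from the arm's position | about 1–2 mm from the ring centre |
| Centring, from the last side picture | about 3.5 mm off, mostly along y |
| Level | handle width constant along its length, so tilt under about 2° |
| Grip | steady at 17.7 mm opening |

- **Centring checks disagree:** the two centring figures differ by about 2 mm. That is within the side camera's pixel size and calibration, so I did not correct for it.
- **Pointer height checks disagree:** the pairs of views put the top of the pointer between 158.7 and 161.6 mm. I used 160.5 mm, less half the arm's thickness.
- **Gauge direction:** the pointer seemed to point along the plate's +x, not toward its -y end as described. I used its measured tip.

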